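# Spring a film spool into a box camera and shut its back

### The arm

A 6-joint arm with a two-finger parallel gripper is mounted at the origin on the work surface. World frame = base frame: x ahead of the robot, y to its left, z up, the work surface at z = 0. Lengths are in mm, angles in rad, forces in N, time in s.
With the tool pointing down it reaches from about 350 to 1000 mm from the base axis. Payload 7.1 kg.
Tool frame: the origin (TCP) lies midway between the tips of the shut fingers; the grasp point (between the pads) lies 19 mm behind it; z points along the fingers, x is the direction in which the jaws open and shut, and the axes are right-handed (so a half turn about z gives the same grasp; the last joint's range is limited). The gripper opens to 85 mm and grips with 20 to 120 N. Pads are 22 mm wide; open, the fingers measure 114 mm over their backs; the gripper's body (76 mm by 85 mm) begins 54 mm behind the grasp point. The pads swing forward as they close: fully open they stand 13 mm farther back than shut.
Start: joints at [1.219, 0.423, 1.63, -0, 1.089, -0.019], TCP at [204.15, 590.701, 231.319] pointing down, gripper open.
Joint ranges: [-3, 3], [-0.9, 2.11], [0.09, 2.58], [-1.31, 4.45], [0.11, 2.69], [-2.54, 2.54]. Speed limits (rad/s): [2.39, 2.39, 3.01, 3.14, 3.14, 3.14].

### API

Orientations are given as a 3x3 rotation matrix whose columns are the frame's x, y, z axes.
In Python, from rig import sensors, eyes, workorder gives the robot as it stands. The module is installed in compiled form; this text tells all that it offers.
- The arm moves only by the shell command python3 -m inch 'ROWS' [FORCE]. ROWS is JSON, one flat list of numbers, 5 for each row, row after row: the shift along the tool's x, y, z in cm, then the turn about the tool's z in degrees, then the opening, from 0 (shut) to 1 (fully open). A call has exactly 8 rows; each row is the pose to reach, as a shift and turn from the pose commanded when the call began, along the tool's axes at that moment; what a row does not reach only later rows make up. A row lasts 1/8 s, in which the tool goes at most 62.5 mm and 10.7 degrees, less where a joint would pass 70% of its speed; a pose out of reach is approached as far as the arm can. A call with a gripper value outside its range is refused whole. The fingers move at their own pace and stop on an object; FORCE is the grip in N (left out, the last holds). Time passes only in rows, so rows that repeat a pose let the fingers close, or fill a call up. It gives the time, the measured TCP pose, the force and the opening at its end, in the units of the state.
- sensors.state(): the state, without advancing time (a new reading comes with each control period).
- eyes.camera(name): name is "scene" or "side" or "wrist"; returns the picture (420x560x3 uint8, red, green, blue); there is no depth.
- eyes.camera_model(name): a dict with "fx", "fy", "cx", "cy" (pixels), "R" (3x3) and "t" (3): a world point X has camera coordinates R X + t. Camera axes: x right, y down, z forward; pixel columns grow to the right and rows downward; lengths in mm; the calibration is good to about 2 mm. A picture is of the moment at which its call begins: read the wrist's pose just before it. camera_model takes no time and is no camera call; for the wrist camera it gives the pose at the moment of the call.
- workorder.sign_off(): hands the job in, once; it reports no verdict.
The state is a dict: "time_s": time; "joints": joint angles; "qvel": joint speeds; "joint_efforts": joint torques, N m; "position": TCP position; "orientation": TCP orientation; "wrist_force": force on the tool from outside, world axes, zero at the start; "wrist_torque": the same for the moment, N m; "opening": finger opening in mm.
Only numpy, scipy, OpenCV 4.12 (cv2) and the standard library are available. Lean on these libraries where they do the work, as an engineer would, in place of code of your own. Each camera call takes 0.05 s, during which the arm holds its last target. There are 200 camera calls.

### The job

The film spool in the open bay of the box camera is only half loaded: its near pin still sits up on the metal lip. Press the spool endways against the spring and roll its raised end down so that the pin snaps home under the lip and the spool lies level, then let go of it and slide the camera's back cover fully shut over it. Do it without ramming the spool, and leave the other goods on the table where they are.

Things in the scene. Friction and masses are not known exactly. Their poses are not given: they have to be found in the camera images.
- camera: Black box camera lying lens-down, screwed to a wooden board: it does not move. Origin on the table; axes: z up, x along the spool bay to the spring (roughly away from the robot), y to the closed half with the ribbed winding knob. Faces at x = -80 and +116, y = -72 and +72 mm. Walls are 107 mm high, but only 92 mm from x = -80 to -35, so a finger can work above the lip.
- bay_floor (a point): Middle of the floor of the spool bay, an open trough in the camera along its x: camera x = 9, y = -36, z = 50 mm. The bay is 60 mm wide; its metal and the spool's are polished and slide easily on each other (friction about 0.25).
- spring_face (a point): Where the face of the spring plate stands when free (fixed point): camera x = 64, y = -36, z = 78 mm. The plate is a steel disc 26 mm across on a coil spring, facing camera -x; it can be pushed back 24 mm to a hard stop. It pushes with 3.2 N at first contact plus 0.4 N per mm, 12.8 N at the stop.
- lip_edge (a point): Mid-point of the inner top edge of the retaining lip, the edge facing the spring: camera x = -56, y = -36, z = 92 mm; axes as the camera's. The lip is a level metal plate 5 mm thick that spans the bay at its near end from here to x = -80 mm, with a hollow under it for the spool's pin.
- spool_mid (a point): Centre of the loose grey steel film spool (0.3 kg): drum 44 mm in diameter, two flanges 56 mm in diameter and 4 mm thick, 110 mm over their outer faces, a pin 14 mm in diameter and 12 mm long at each end. Its x is its axis, towards the spring. It starts 11 degrees sloped: far pin on the spring plate, far flange on the bay's floor, near pin up on the lip.
- spool_tail (a point): Centre of the end of the spool's near pin, 67 mm from its centre. The spool must go about 12 mm towards the spring before this pin clears the lip (the plate is then 16 mm back). A finger on the near flange's outer face, above the pin, can press it endways and carry it down by friction; that face swings back a little as it comes level. Seated: camera x = -68, z = 78 mm, axis level, pin under the lip, flange top 14 mm above the lip.
- spool_head (a point): Centre of the end of the spool's far pin (at the spring), 67 mm from the spool's centre along its axis.
- cover (a joint): Slide of the camera's back cover, m: near 0 = open, over the closed half; 0.072 = fully shut over the bay. It moves along camera -y with about 2 N of friction and stays where it is left. It is an aluminium plate 150 x 66 x 4 mm whose top is 113 mm above the table, 2 to 3 mm clear of a seated spool; a spool that is not seated blocks it.
- cover_tab (a point): Middle of the top of the cover's push tab, a black bar 70 mm long along camera x, 9 mm thick along y, standing 20 mm above the cover's plate (top at z = 133 mm). The plate reaches 10 mm beyond this point to +y and 56 mm to -y.
- filter: Bystander: orange glass filter in a dark ring, 72 mm across, 10 mm high, lying flat. Origin under its centre.
- lens_cap: Bystander: copper-coloured lens cap, 68 mm across, 15 mm high. Origin under its centre.
- grip_handle: Bystander: wooden grip handle 120 x 32 x 36 mm, lying. Origin under its centre.
- old_lens: Bystander: black lens barrel 68 mm across, 75 mm high, upright. Origin under its centre.
- light_meter: Bystander: grey light meter 110 x 62 x 34 mm. Origin under its centre.
- film_tin: Bystander: upright steel film tin 52 mm across, 62 mm high. Origin under its centre.
There are look-alikes about, which are no part of the job. Leave any blue look-alike of the part that bears spool_mid alone.

How it is judged (in metres and radians):
On the way:
1. the spool is seated: both pins level, the near pin under the lip, the fingers off it (z of spool_tail in the frame of camera between 0.073 and 0.083 m and x of spool_tail in the frame of camera below -0.062 m and z of spool_head in the frame of camera between 0.073 and 0.083 m and contact force between the fingers and spool below 0.1 N), for 0.2 s.
At the end, for the whole second after the job is handed in: The spool is at rest, seated: the centres of both pin ends are 73 to 83 mm above the table and the near pin reaches at least 6 mm under the lip; the cover is shut to within 4 mm of its full 72 mm (z of spool_tail in the frame of camera between 0.073 and 0.083 m and x of spool_tail in the frame of camera below -0.062 m and z of spool_head in the frame of camera between 0.073 and 0.083 m and value of joint cover above 0.068 m and linear speed of spool below 0.02 m/s and velocity of joint cover below 0.01 m/s); the robot touches nothing.
It fails at once if the spool is rammed: more than 30 N between the fingers and the spool (contact force between the fingers and spool above 30 N).
It fails at once if one of the other goods is moved more than 30 mm (distance of any of filter, lens_cap, grip_handle, old_lens, light_meter, film_tin from where it was at the start of the episode above 0.03 m).
It also fails if it takes over 42 s, if anything falls off the work surface, if the arm or the gripper's body presses on something with over 40 N, if the wrist force passes 120 N, or if a joint passes its speed limit or range.

## Working session

There is one attempt and no reset: what is moved stays moved. The work goes in short steps, Python scripts to look and compute and a shell command to move; the robot and the scene stay as the last step left them, time stands still between calls to the robot, and variables do not carry over. Pictures are saved under pics/ and viewed, about 8 in all and at most 12, crops included, and the job is handed in when it is done.

```bash
mkdir -p pics
python3 - <<'E'
from rig import sensors, eyes
import cv2, numpy as np
s=sensors.state(); print(s['time_s'],s['position'],np.round(s['orientation'],3),s['opening'])
for n in ['scene','side','wrist']:
    m=eyes.camera_model(n); R=np.array(m['R']);print(n,m['fx'],m['cx'],m['cy'],(-R.T@np.array(m['t'])).round(),R.round(2).tolist())
a=eyes.camera('scene');b=eyes.camera('side')
cv2.imwrite('pics/scene.png',a[:,:,::-1]);cv2.imwrite('pics/side.png',b[:,:,::-1])
E
```

```text
0.0 [203.96356037 590.18276546 230.51912117] [[ 0.327  0.945 -0.001]
 [ 0.945 -0.327 -0.001]
 [-0.002 -0.    -1.   ]] 85.31330741972812
scene 528.6883219388282 272.59637704150714 213.4189428128139 [ 982.  700. 1099.] [[-0.83, 0.55, 0.01], [0.42, 0.65, -0.64], [-0.36, -0.53, -0.77]]
side 387.38860224734856 282.5559887471065 212.3227098550307 [ -20. -563.  643.] [[0.73, -0.68, 0.01], [-0.39, -0.42, -0.82], [0.56, 0.6, -0.57]]
wrist 323.0233229459044 277.0037530074087 208.40185613205762 [136. 614. 373.] [[0.33, 0.95, -0.0], [0.91, -0.31, 0.29], [0.27, -0.1, -0.96]]
```

View pics/scene.png

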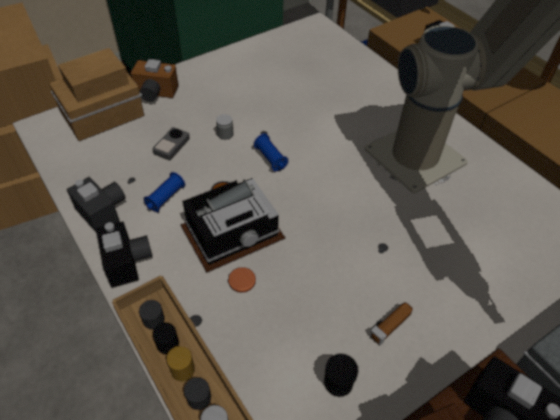

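View pics/side.png

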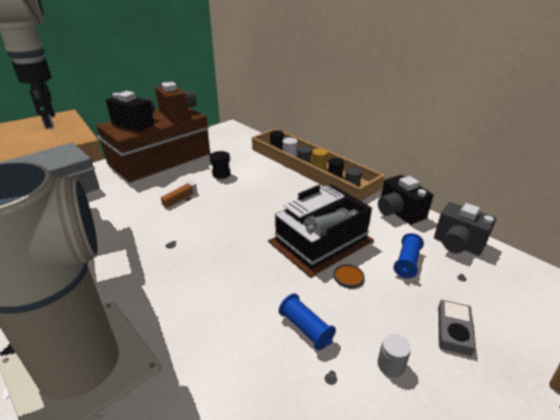

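The scene view shows the box camera at about (232,218), bay on the far (upper) side and knob at (249,238). In the side view it sits at (322,225). The blue spools are look-alikes.

```bash
cat > h.py <<'E'
from rig import sensors, eyes
import cv2, numpy as np
def ray(m,u,v,z):
    R=np.array(m['R']);c=-R.T@np.array(m['t'])
    d=R.T@np.array([(u-m['cx'])/m['fx'],(v-m['cy'])/m['fy'],1]); return c+d*(z-c[2])/d[2]
def proj(m,X):
    p=np.array(m['R'])@np.array(X)+np.array(m['t']); return m['fx']*p[0]/p[2]+m['cx'],m['fy']*p[1]/p[2]+m['cy']
E
python3 - <<'E'
from h import *
m=eyes.camera_model('scene');s=eyes.camera_model('side')
for u,v,z in [(232,218,100),(275,218,107),(258,182,107),(187,213,107),(249,238,107),(283,236,0),(209,265,0)]: print(u,v,ray(m,u,v,z).round())
for u,v,z in [(275,240,0),(312,267,0),(372,240,0),(322,225,100)]: print('s',u,v,ray(s,u,v,z).round())
a=cv2.imread('pics/scene.png')[160:275,165:300];b=cv2.imread('pics/side.png')[170:280,255:385]
cv2.imwrite('pics/z.png',np.hstack([cv2.resize(a,(400,341),interpolation=2),cv2.resize(b,(400,341),interpolation=2)]))
E
```

```text
232 218 [611. -23. 100.]
275 218 [527.  39. 107.]
258 182 [498. -83. 107.]
187 213 [697. -91. 107.]
249 238 [611.  56. 107.]
283 236 [494.  29.   0.]
209 265 [699.   3.   0.]
s 275 240 [515.  33.   0.]
s 312 267 [ 511. -105.    0.]
s 372 240 [ 704. -141.    0.]
s 322 225 [551. -93. 100.]
```

View pics/z.png

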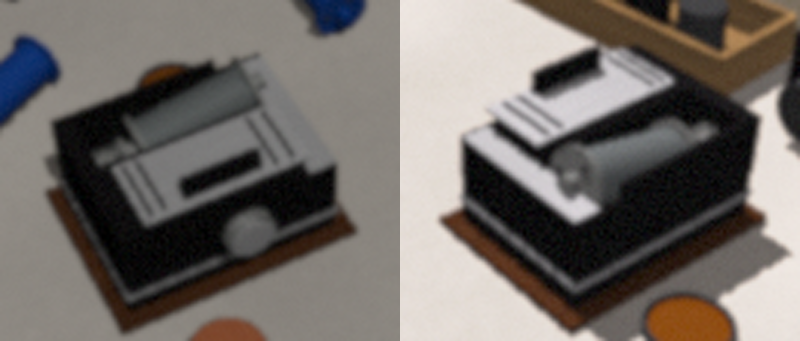

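```bash
python3 -m inch '[-4,4.2,0,0,1, -8.4,8.7,0,0,0, -12.7,13.1,0,-1,0, -17,17.5,0,-2,0, -21.3,22,0,-3,0, -25.6,26.5,0,-4,0, -30,31,0,-5,0, -34.3,35.5,0,-6,0]' 40
python3 - <<'E'
from rig import sensors
s=sensors.state();import numpy as np;print(s['position'],np.array(s['orientation'])[:2,0])
p=np.array([530,-60,230])-s['position'];print(np.array(s['orientation']).T@p)
E
```

```text
time_s: 1.1
position: [428.0, 148.8, 231.3]
orientation: [[0.225, 0.974, 0.0], [0.974, -0.225, 0.0], [0.0, 0.0, -1.0]]
wrist_force: [1.2, 0.8, 0.3]
opening: 0.5
[428.02557215 148.80133826 231.34962323] [0.22538061 0.97427078]
[-180.44619385  146.41025345    1.34650774]
```

```bash
python3 -m inch '[-4,4,0,0,0, -8,8,0,0,0, -12,12,0,0,0, -16,16,0,0,0, -17.5,17,-2,0,0, -17.5,17,-5,0,0, -17.5,17,-5,0,0, -17.5,17,-5,0,0]'
python3 - <<'E'
from h import *
m=eyes.camera_model('wrist');a=eyes.camera('wrist');np.save('m1.npy',m,allow_pickle=True);print(sensors.state()['position'])
cv2.imwrite('pics/w1raw.png',a[:,:,::-1])
cv2.imwrite('pics/w1.png',cv2.resize(a[:,:,::-1],(800,600),interpolation=2))
E
```

```text
time_s: 2.1
position: [552.9, -58.0, 280.5]
orientation: [[0.226, 0.974, -0.001], [0.974, -0.226, 0.0], [-0.0, -0.001, -1.0]]
wrist_force: [-1.0, -0.1, 0.3]
opening: 0.2
[552.7585983  -57.89355671 280.22473004]
```

View pics/w1.png

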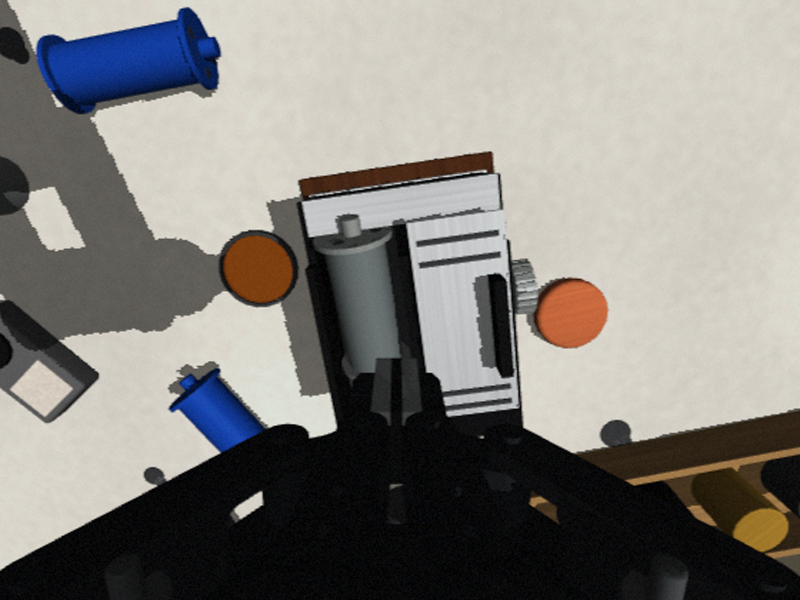

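The wrist view has the robot side at the top. The near pin is at (349,222), the near flange at (352,243), and the lip plate spans (302,203) to (500,175) and down to about y=235. The tab is at (500,325), the cover corners are at (408,222) and (505,210), and the shut fingertips are at (395,385).

```bash
python3 - <<'E'
from h import *
m=np.load('m1.npy',allow_pickle=True).item()
P=lambda u,v,z: ray(m,u*.7,v*.7,z)
a,b,c=P(408,222,113),P(505,210,113),P(521,408,113)
n1,n2=P(302,203,92),P(498,175,92)
w=P(297,262,107)
ang=lambda p,q: np.degrees(np.arctan2(*(q-p)[:2][::-1]))
print('cover',a.round(),b.round(),c.round(),'y-ang',ang(a,b),'x-ang',ang(b,c),'len',np.linalg.norm(b-a))
print('lip near',n1.round(),n2.round(),ang(n1,n2),np.linalg.norm(n1-n2))
print('pin top end',P(347,215,106).round(),'spool far? drum axis',P(362,300,110).round())
print('tab',P(497,275,133).round(),P(507,376,133).round(), ang(P(497,275,133),P(507,376,133)))
th=np.radians(-11.)
for th in np.radians([-8,-9,-10,-11,-12,-13]):
    X=np.array([np.cos(th),np.sin(th)]);Y=np.array([-X[1],X[0]])
    O=(n1+n2)[:2]/2+80*X
    # cover pts in cam frame
    print(np.degrees(th),O.round(),[((q[:2]-O)@X).round().item() for q in(a,b,c,n1,n2)],[((q[:2]-O)@Y).round().item() for q in(a,b,c,n1,n2)])
E
python3 - <<'E'
import cv2
a=cv2.imread('pics/w1raw.png')[110:300,195:380]
cv2.imwrite('pics/w1z.png',cv2.resize(a,None,fx=3.1,fy=3.1,interpolation=2))
E
```

```text
cover [523. -43. 113.] [529.  22. 113.] [678.  10. 113.] y-ang 83.98774575266472 x-ang -4.555989896784464 len 64.83656759121186
lip near [ 495. -113.   92.] [508.  25.  92.] 84.8946234959166 138.51284436781884
pin top end [510. -82. 106.] spool far? drum axis [569. -86. 110.]
tab [566.   6. 133.] [639.   1. 133.] -4.022081400389132
-8.0 [581. -55.] [-59.0, -62.0, 87.0, -77.0, -83.0] [4.0, 69.0, 78.0, -69.0, 69.0]
-9.0 [581. -56.] [-59.0, -63.0, 86.0, -75.0, -85.0] [4.0, 69.0, 81.0, -69.0, 69.0]
-10.0 [580. -58.] [-59.0, -64.0, 85.0, -74.0, -86.0] [5.0, 69.0, 84.0, -69.0, 69.0]
-11.0 [580. -59.] [-60.0, -65.0, 83.0, -73.0, -87.0] [5.0, 70.0, 86.0, -69.0, 69.0]
-12.000000000000002 [580. -60.] [-60.0, -66.0, 82.0, -72.0, -88.0] [5.0, 70.0, 89.0, -69.0, 69.0]
-13.0 [580. -62.] [-60.0, -68.0, 80.0, -70.0, -90.0] [6.0, 70.0, 92.0, -69.0, 69.0]
```

View pics/w1z.png

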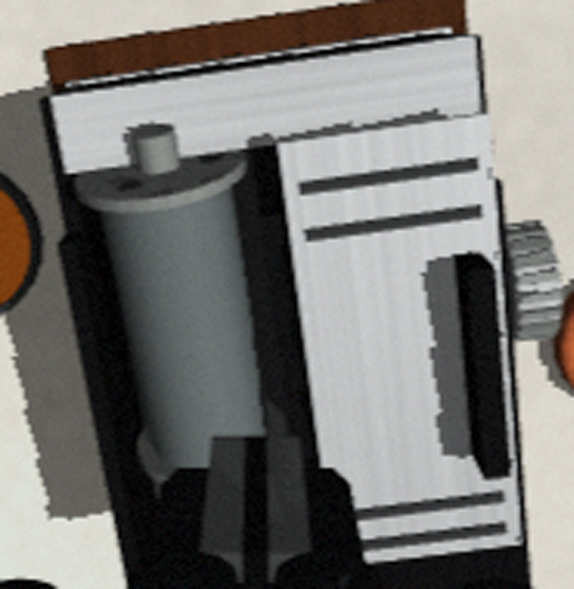

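```bash
python3 -m inch '[-1.5,-2,0,-3,0, -3.4,-4.6,0,-8,0, -3.4,-4.6,4,-8,0, -3.4,-4.6,9,-8,0, -3.4,-4.6,13,-8,0, -3.4,-4.6,14.5,-8,0, -3.4,-4.6,14.5,-8,0, -3.4,-4.6,14.5,-8,0]'
python3 - <<'E'
from h import *
m=eyes.camera_model('wrist');a=eyes.camera('wrist');np.save('m2.npy',m,allow_pickle=True);s=sensors.state();print(s['position'],s['wrist_force'])
cv2.imwrite('pics/w2.png',cv2.resize(a[:,:,::-1],(800,600),interpolation=2))
E
```

```text
time_s: 3.15
position: [502.1, -81.0, 137.5]
orientation: [[0.088, 0.996, 0.002], [0.996, -0.088, -0.0], [-0.0, 0.002, -1.0]]
wrist_force: [0.7, -0.6, -0.0]
opening: -0.3
[502.18973786 -81.04102909 137.72676548] [0.76368777 0.24772112 0.15149211]
```

View pics/w2.png

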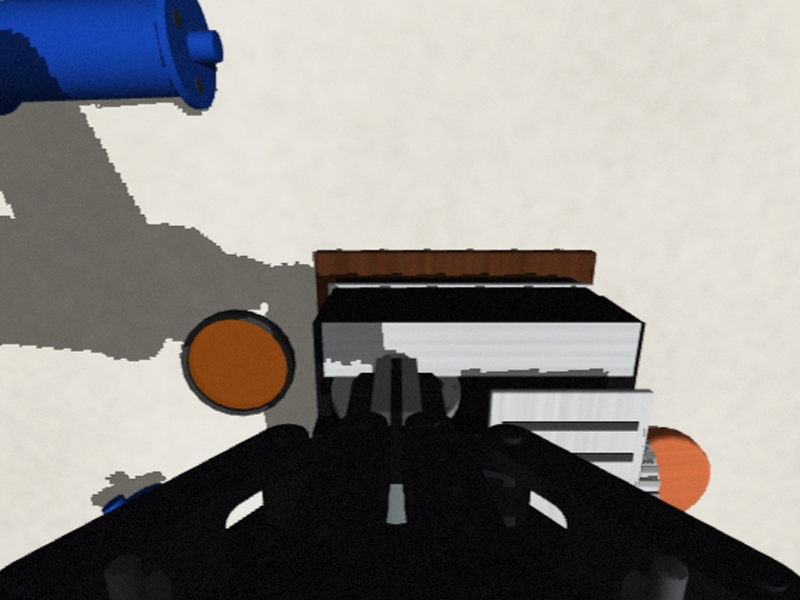

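The camera's near edge is now level in the picture (row 322). The flange spans columns 330–462 and the fingers sit at 396, so they are centred and square.

Run:
```python
from h import *
m=np.load('m2.npy',allow_pickle=True).item()
s=sensors.state();R=np.array(s['orientation']);p=s['position']
for u,v,z in [(315,322,92),(643,322,92),(330,377,92),(635,377,92),(330,395,97),(462,395,97),(490,391,113),(650,391,113)]:
    print(u,v,z,(R.T@(ray(m,u*.7,v*.7,z)-p)).round(1))
```

```text
315 322 92 [-34.8  -5.5  45.7]
643 322 92 [107.   -5.6  45.7]
330 377 92 [-29.4  20.7  45.8]
635 377 92 [107.5  20.6  45.8]
330 395 97 [-29.   27.   40.8]
462 395 97 [29.4 26.9 40.8]
490 391 113 [38.1 16.4 24.8]
650 391 113 [102.4  16.4  24.7]
```

```bash
python3 -m inch '[0,0,1.2,0,0, 0,0,2.35,0,0, 0,0.4,2.35,0,0, 0,0.7,2.35,0,0, 0,0.9,2.35,0,0, 0,1.1,2.35,0,0, 0,1.3,2.35,0,0, 0,1.5,2.35,0,0]'
```

```text
time_s: 4.2
position: [515.8, -82.2, 112.8]
orientation: [[0.088, 0.996, -0.001], [0.996, -0.088, 0.0], [0.0, -0.001, -1.0]]
wrist_force: [-3.0, -0.1, 3.2]
opening: -0.1
```

```bash
python3 -m inch '[0,0.1,0,0,0, 0,0.2,0,0,0, 0,0.3,0,0,0, 0,0.4,0,0,0, 0,0.5,0,0,0, 0,0.6,0,0,0, 0,0.7,0,0,0, 0,0.7,0,0,0]'
```

```text
time_s: 5.2
position: [520.6, -82.5, 112.1]
orientation: [[0.088, 0.996, -0.005], [0.996, -0.088, 0.001], [0.0, -0.005, -1.0]]
wrist_force: [-6.7, 0.4, 2.1]
opening: -0.4
```

```bash
python3 -m inch '[0,0.15,0,0,0, 0,0.3,0,0,0, 0,0.45,0,0,0, 0,0.6,0,0,0, 0,0.75,0,0,0, 0,0.9,0,0,0, 0,1,0,0,0, 0,1,0,0,0]'
python3 - <<'E'
from h import *
a=eyes.camera('side')[170:280,255:385];b=eyes.camera('wrist')[150:340,150:400]
cv2.imwrite('pics/p1.png',np.hstack([cv2.resize(a,(450,380),interpolation=2),cv2.resize(b,(350,380),interpolation=2)])[:,:,::-1])
E
```

```text
time_s: 6.2
position: [528.9, -83.1, 111.6]
orientation: [[0.088, 0.996, -0.008], [0.996, -0.088, 0.001], [0.001, -0.009, -1.0]]
wrist_force: [-11.9, 0.9, 2.7]
opening: 0.1
```

View pics/p1.png

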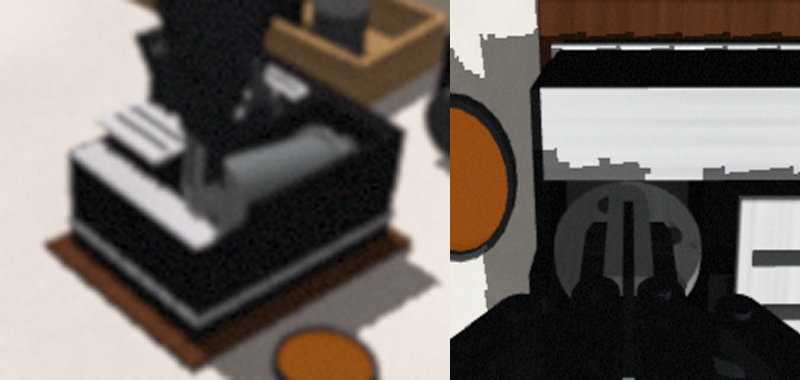

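```bash
python3 -m inch '[0,0,0.15,0,0, 0,0,0.3,0,0, 0,0,0.45,0,0, 0,0,0.6,0,0, 0,0,0.75,0,0, 0,0,0.9,0,0, 0,0,1,0,0, 0,0,1,0,0]'
python3 - <<'E'
from h import *
m=eyes.camera_model('wrist');a=eyes.camera('wrist');np.save('m3.npy',m,allow_pickle=True)
cv2.imwrite('pics/p2.png',cv2.resize(a[150:340,150:400,::-1],(790,600),interpolation=2))
E
```

```text
time_s: 7.3
position: [528.0, -83.0, 101.1]
orientation: [[0.088, 0.996, -0.01], [0.996, -0.088, 0.002], [0.001, -0.01, -1.0]]
wrist_force: [-11.9, 0.6, 2.0]
opening: -0.2
```

View pics/p2.png

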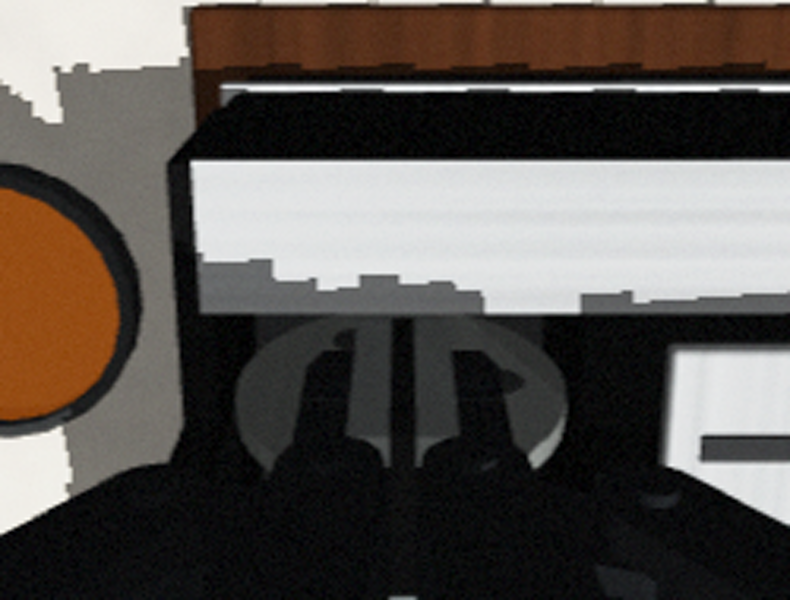

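The flange is foreshortening and its lower edge has gone below the lip edge (row 312), so the spool is coming down with the finger. I'll carry on down.

```bash
python3 -m inch '[0,0,0.15,0,0, 0,0,0.3,0,0, 0,0,0.45,0,0, 0,-0.05,0.6,0,0, 0,-0.1,0.7,0,0, 0,-0.1,0.75,0,0, 0,-0.1,0.75,0,0, 0,-0.1,0.75,0,0]'
python3 - <<'E'
from h import *
m=eyes.camera_model('wrist');a=eyes.camera('wrist');b=eyes.camera('side')[170:280,255:385]
cv2.imwrite('pics/p3.png',np.hstack([cv2.resize(b,(400,340),interpolation=2),cv2.resize(a[150:340,150:360],(375,340),interpolation=2)])[:,:,::-1])
E
```

```text
time_s: 8.35
position: [526.8, -82.9, 93.6]
orientation: [[0.088, 0.996, -0.011], [0.996, -0.088, 0.002], [0.001, -0.011, -1.0]]
wrist_force: [-11.5, 1.7, 2.1]
opening: -0.1
```

View pics/p3.png

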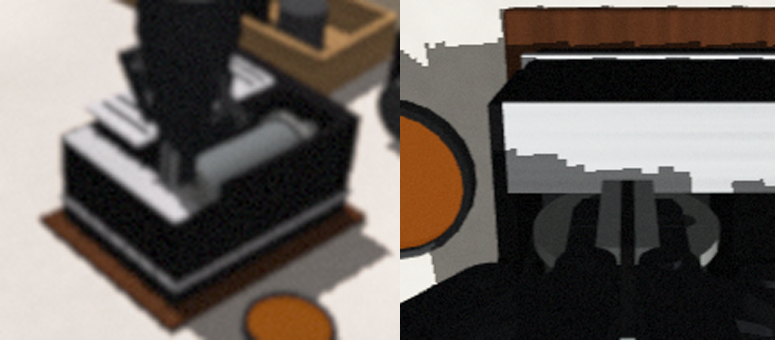

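```bash
python3 -m inch '[0,0,0.1,0,0, 0,0,0.1,0,0, 0,-0.2,0.1,0,0, 0,-0.4,0.1,0,0, 0,-0.6,0.1,0,0, 0,-0.8,0.1,0,0, 0,-0.9,0.1,0,0, 0,-0.9,0.1,0,0]'
python3 - <<'E'
from h import *
m=eyes.camera_model('wrist');a=eyes.camera('wrist');b=eyes.camera('side')[170:280,255:385]
cv2.imwrite('pics/p4.png',np.hstack([cv2.resize(b,(400,340),interpolation=2),cv2.resize(a[150:340,150:360],(375,340),interpolation=2)])[:,:,::-1])
E
```

```text
time_s: 9.45
position: [519.7, -82.3, 93.2]
orientation: [[0.088, 0.996, -0.007], [0.996, -0.088, 0.001], [0.0, -0.007, -1.0]]
wrist_force: [-8.0, 0.3, 0.1]
opening: 0.2
```

```bash
python3 -m inch '[0,-0.15,0,0,0, 0,-0.3,0,0,0, 0,-0.45,0,0,0, 0,-0.6,0,0,0, 0,-0.75,0,0,0, 0,-0.8,0,0,0, 0,-0.8,0,0,0, 0,-0.8,0,0,0]'
```

```text
time_s: 10.55
position: [513.7, -81.9, 93.9]
orientation: [[0.088, 0.996, -0.003], [0.996, -0.088, 0.0], [0.0, -0.003, -1.0]]
wrist_force: [-6.4, 0.1, -1.3]
opening: 0.1
```

```bash
python3 -m inch '[0,-0.15,0,0,0, 0,-0.3,0,0,0, 0,-0.45,0,0,0, 0,-0.6,0,0,0, 0,-0.8,0,0,0, 0,-1.2,0,0,0, 0,-1.2,0,0,0, 0,-1.2,0,0,0]'
python3 - <<'E'
from h import *
m=eyes.camera_model('wrist');a=eyes.camera('wrist');b=eyes.camera('side')[170:280,255:385]
cv2.imwrite('pics/p5.png',np.hstack([cv2.resize(b,(400,340),interpolation=2),cv2.resize(a[150:340,150:360],(375,340),interpolation=2)])[:,:,::-1])
E
```

```text
time_s: 11.55
position: [503.3, -81.1, 94.5]
orientation: [[0.088, 0.996, 0.001], [0.996, -0.088, -0.0], [-0.0, 0.001, -1.0]]
wrist_force: [-0.5, 0.7, -0.7]
opening: -0.1
```

View pics/p5.png

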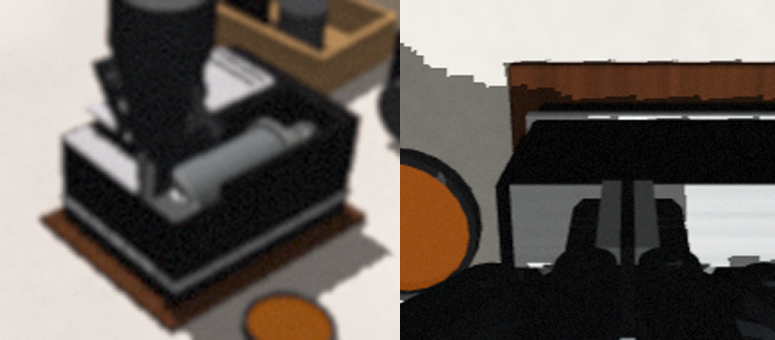

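The pin is under the lip, the spool looks level, and the finger is clear with force about 0. Next is the cover: I'll go up and over to the +y side of the tab.

```bash
python3 -m inch '[0,-0.3,-3,0,0, 0,0,-7.5,0,0, 4,3,-7.5,0,0, 8,6,-7.5,0,0, 12,9.1,-7.5,0,0, 13,9.1,-7.5,0,0, 13,9.1,-7.5,0,0, 13,9.1,-7.5,0,0]'
python3 - <<'E'
from h import *
m=eyes.camera_model('wrist');a=eyes.camera('wrist');np.save('m4.npy',m,allow_pickle=True);s=sensors.state();print(s['position'])
cv2.imwrite('pics/w4.png',cv2.resize(a[:,:,::-1],(800,600),interpolation=2))
E
```

```text
time_s: 12.65
position: [604.2, 39.5, 169.1]
orientation: [[0.089, 0.996, -0.001], [0.996, -0.089, -0.0], [-0.0, -0.001, -1.0]]
wrist_force: [-0.5, -1.2, -0.6]
opening: 0.4
[604.30758833  39.36083114 169.23338158]
```

View pics/w4.png

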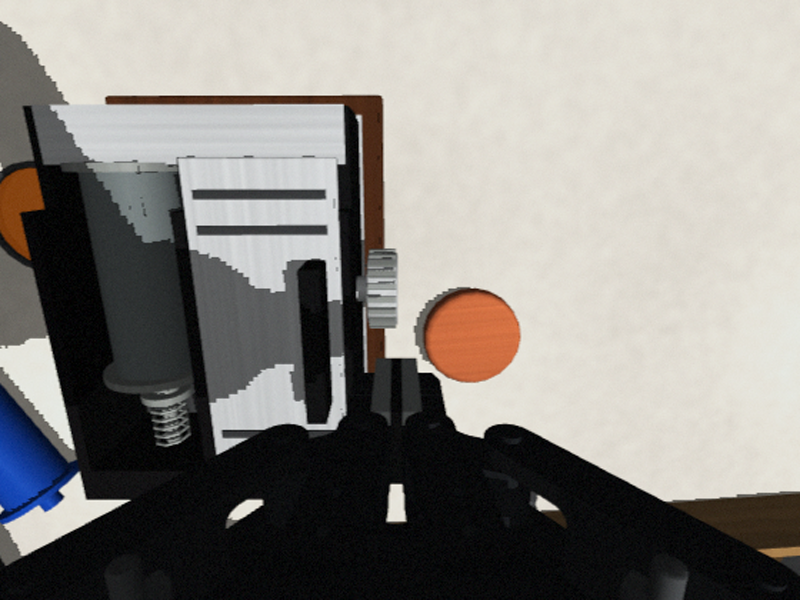

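The near pin is hidden under the lip, and the spool lies parallel in the bay with the spring at its far end (165,420). The tab runs from (298,262) to (330,422), and the fingers are to its +y side.

Run:
```python
from h import *
m=np.load('m4.npy',allow_pickle=True).item()
s=sensors.state();R=np.array(s['orientation']);p=s['position']
for u,v,z in [(298,270,133),(326,265,133),(326,265,113),(306,422,133),(330,420,133),(330,420,113),(178,158,113),(336,158,113),(370,300,80)]:
    print(u,v,z,(R.T@(ray(m,u*.7,v*.7,z)-p)).round(1))
```

```text
298 270 133 [-38.7 -30.8  36.3]
326 265 133 [-27.5 -32.8  36.3]
326 265 113 [-30.6 -28.4  56.3]
306 422 133 [-39.2  37.7  36.2]
330 420 133 [-28.6  36.7  36.2]
330 420 113 [-31.9  48.9  56.2]
178 158 113 [-89.8 -73.4  56.3]
336 158 113 [-24.5 -73.5  56.3]
370 300 80 [-13.4  -2.3  89.2]
```

```bash
python3 -m inch '[0,0.3,2.5,0,0, 0,0.3,5,0,0, -0.5,0.3,5,0,0, -1,0.3,5,0,0, -1.5,0.3,5,0,0, -2,0.3,5,0,0, -2.5,0.3,5,0,0, -3,0.3,5,0,0]'
```

```text
time_s: 13.7
position: [605.9, 10.1, 119.7]
orientation: [[0.088, 0.996, 0.001], [0.996, -0.088, 0.0], [0.0, 0.001, -1.0]]
wrist_force: [0.6, 1.6, 1.5]
opening: 0.4
```

```bash
python3 -m inch '[-0.6,0,0,0,0, -1.2,0,0,0,0, -1.8,0,0,0,0, -2.4,0,0,0,0, -3,0,0,0,0, -3.6,0,0,0,0, -4.2,0,0,0,0, -4.6,0,0,0,0]'
```

```text
time_s: 14.7
position: [601.4, -36.0, 119.3]
orientation: [[0.089, 0.996, -0.0], [0.996, -0.089, -0.0], [-0.0, -0.0, -1.0]]
wrist_force: [1.9, 0.9, 0.8]
opening: 0.1
```

```bash
python3 -m inch '[-0.3,0,0,0,0, -0.6,0,0,0,0, -0.9,0,0,0,0, -1.1,0,0,0,0, -1.3,0,0,0,0, -1.4,0,0,0,0, -1.5,0,0,0,0, -1.5,0,0,0,0]'
```

```text
time_s: 15.7
position: [600.2, -49.4, 119.3]
orientation: [[0.089, 0.996, 0.0], [0.996, -0.089, 0.002], [0.002, 0.0, -1.0]]
wrist_force: [2.0, 7.7, 1.0]
opening: -0.1
```

```bash
python3 -m inch '[-0.1,0,0,0,0, -0.2,0,0,0,0, -0.3,0,0,0,0, -0.3,0,0,0,0, 0,0,0,0,0, 1,0,0,0,0, 2,0,0,0,0, 2,0,0,0,0]'
```

```text
time_s: 16.7
position: [601.7, -30.0, 119.2]
orientation: [[0.087, 0.996, -0.0], [0.996, -0.087, -0.0], [-0.0, -0.0, -1.0]]
wrist_force: [0.6, -1.0, -0.3]
opening: -0.0
```

```bash
python3 -m inch '[0,0,-4,0,0, 0,0,-9,0,0, 3,-3,-12,0,0, 6,-6,-12,0,0, 6,-8,-12,0,0, 6,-8,-12,0,0, 6,-8,-12,0,0, 6,-8,-12,0,0]'
python3 - <<'E'
from h import *
m=eyes.camera_model('wrist');a=eyes.camera('wrist');b=eyes.camera('side')[170:280,255:385]
np.save('m5.npy',m,allow_pickle=True);s=sensors.state();print(s['position'],s['wrist_force'])
cv2.imwrite('pics/w5.png',np.hstack([cv2.resize(b,(350,300),interpolation=2),cv2.resize(a,(450,300),interpolation=2)])[:,:,::-1])
cv2.imwrite('pics/w5.png',cv2.resize(a[:,:,::-1],(800,600),interpolation=2))
E
```

```text
time_s: 17.7
position: [528.3, 35.8, 239.2]
orientation: [[0.089, 0.996, 0.0], [0.996, -0.089, -0.0], [-0.0, 0.0, -1.0]]
wrist_force: [-0.7, -0.4, 0.3]
opening: -0.2
[528.05425825  35.84449599 239.11620575] [-0.07700194  0.22304858 -0.84797924]
```

View pics/w5.png

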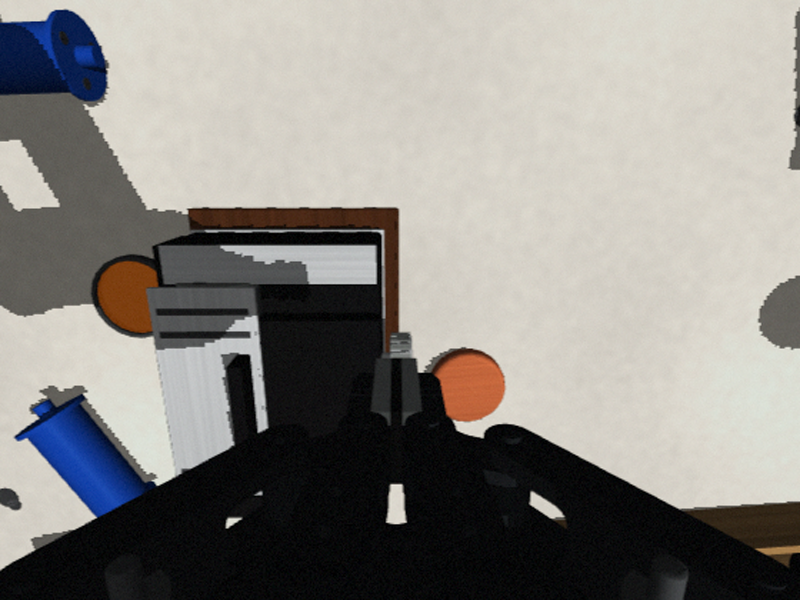

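The cover lies over the bay with corners at (148,290) and (258,287). The camera's near top edge runs from (160,246) to (378,246). I'll check the cover's travel numerically.

Run:
```python
from h import *
m=np.load('m5.npy',allow_pickle=True).item()
X=np.array([.9965,-.0875]);Y=np.array([.0875,.9965]);
f=lambda u,v,z:ray(m,u*.7,v*.7,z)[:2]
n1,n2=f(155,246,92),f(380,246,92);print(n1@Y,n2@Y)
mid=(n1+n2)/2@Y
print('cover y edges',f(148,289,113)@Y-mid,f(258,286,113)@Y-mid)
m=np.load('m4.npy',allow_pickle=True).item()
n1,n2=f(25,106,92),f(347,106,92);print(n1@Y,n2@Y,n2@Y-n1@Y);mid=(n1+n2)/2@Y
print('before',f(178,158,113)@Y-mid,f(336,158,113)@Y-mid)
```

```text
-70.96256331493191 71.93057803717176
cover y edges -68.54764453104067 -1.7784845088303598
-71.93477913329176 70.77620760667223 142.71098673996397
before 3.0089140078050534 68.27240430984531
```

```bash
python3 -c "
from rig import workorder; print(workorder.sign_off())"
```

```text
the job is handed in; nothing more can be done
None
```

The spool is seated under the lip and the cover is slid shut over it. I handed the job in at about 18 s; the sign-off gives no verdict.

- **Spool:** I pressed it endways against the spring with the shut fingers, about 14 mm. I then carried it down about 18 mm and eased back until the finger came free. The highest wrist force I read was about 12 N, against the 30 N limit. Readings come only at the end of each move, so a short peak in between would not show. Afterwards the pictures showed the near pin hidden under the lip and the spool level, but I did not measure the pin heights.
- **Cover:** I pushed the tab until the force rose to about 8 N, well above the 2 N of friction, then pressed 3 mm further before backing off. The pictures put its travel at about 71 mm from where it started, good to a millimetre or two. The final joint value could not be read.
- **Last checks:** The fingers were clear at z = 239 mm with about 0 N on the wrist. The filter and the lens cap looked unmoved in the last pictures. I did not check the other goods at the end, though the arm did not work near them.

No check failed. The two measurements of the cover's edges agreed to 1–2 mm.

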